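# Shut the flip lids of a small-parts strip with one fingertip

## Task

Close up the strip of small-parts boxes before it goes back on the shelf: run your fingertips along the row from the yellow end stop towards the grey one, folding the five blue lids over one after another in that order, and glide lightly over them until every lid is fully shut, all level. Only push and press with the fingertips, gently: do not lift the strip, shove it along the bench or lean on it, and leave everything round it where it is.

Things in the scene. Friction and masses are not known exactly. Their poses are not given: they have to be found in the camera images.
- box_strip: strip of five small-parts boxes on a rail, 60 x 192 x 30 mm, 0.8 kg, loose on rubber feet. Origin: centre of its underside, on the bench; x across the row, y along it, z up. Boxes 0 to 4 at y = -72, -36, 0, 36, 72 mm; yellow end stop at the -y end (beside box 0), grey one at the +y end. Shut, the lid tops form one level surface 30.4 mm above the bench, 47 mm wide
- lid0 (a joint): blue flip lid of box 0, first, beside the yellow end stop: rad, 0 = fully shut, 1.57 = upright, stop at 1.9. Hinged across the row on the box edge nearer the yellow end (y = -88.8, z = 29.2 mm of the strip): pushed towards the grey end it shuts. 47 mm wide, 34.5 mm hinge to free edge, 2.4 mm thick; stiff hinge (0.012 N m), stays where left
- lid0_edge (a point): middle of the free edge (thumb tab) of lid 0, 34 mm from its hinge line
- lid1 (a joint): blue flip lid of box 1, second: rad, 0 = fully shut, 1.57 = upright, stop at 1.9. Hinged across the row on the box edge nearer the yellow end (y = -52.8, z = 29.2 mm of the strip): pushed towards the grey end it shuts. 47 mm wide, 34.5 mm hinge to free edge, 2.4 mm thick; stiff hinge (0.012 N m), stays where left
- lid1_edge (a point): middle of the free edge (thumb tab) of lid 1, 34 mm from its hinge line
- lid2 (a joint): blue flip lid of box 2, third: rad, 0 = fully shut, 1.57 = upright, stop at 1.9. Hinged across the row on the box edge nearer the yellow end (y = -16.8, z = 29.2 mm of the strip): pushed towards the grey end it shuts. 47 mm wide, 34.5 mm hinge to free edge, 2.4 mm thick; stiff hinge (0.012 N m), stays where left
- lid2_edge (a point): middle of the free edge (thumb tab) of lid 2, 34 mm from its hinge line
- lid3 (a joint): blue flip lid of box 3, fourth: rad, 0 = fully shut, 1.57 = upright, stop at 1.9. Hinged across the row on the box edge nearer the yellow end (y = 19.2, z = 29.2 mm of the strip): pushed towards the grey end it shuts. 47 mm wide, 34.5 mm hinge to free edge, 2.4 mm thick; stiff hinge (0.012 N m), stays where left
- lid3_edge (a point): middle of the free edge (thumb tab) of lid 3, 34 mm from its hinge line
- lid4 (a joint): blue flip lid of box 4, last, beside the grey end stop: rad, 0 = fully shut, 1.57 = upright, stop at 1.9. Hinged across the row on the box edge nearer the yellow end (y = 55.2, z = 29.2 mm of the strip): pushed towards the grey end it shuts. 47 mm wide, 34.5 mm hinge to free edge, 2.4 mm thick; stiff hinge (0.012 N m), stays where left
- lid4_edge (a point): middle of the free edge (thumb tab) of lid 4, 34 mm from its hinge line
- parts_tray: shallow black parts tray with a few small parts on it, 66 x 100 x 12 mm, lying loose along the near side of the strip; origin under its centre; to be left alone
- tweezers: steel tweezers, 120 x 10 x 8 mm, lying loose along the far side of the strip; origin under the centre; to be left alone
- loupe: black conical loupe, 36 mm across and 36 mm tall, standing loose behind the strip; origin under its centre; to be left alone
- kapton_roll: roll of amber tape, 62 mm across, 19 mm high, lying loose at the back; origin under its centre; to be left alone
- solder_spool: blue-flanged spool of solder, 54 mm across, 39 mm tall, loose; origin under its centre; to be left alone
- side_cutters: red-handled side cutters, 126 x 40 x 11 mm, lying loose at the near right; origin 1.4 mm above the bench, under the middle; to be left alone

How it is judged (in metres and radians):
On the way, in this order (a step that is already met when the one before it is completed fails the run):
1. the first lid from the yellow end is folded over (below 0.8 rad) (value of joint lid0 below 0.8 rad).
2. the second lid from the yellow end is folded over (below 0.8 rad) (value of joint lid1 below 0.8 rad).
3. the third lid from the yellow end is folded over (below 0.8 rad) (value of joint lid2 below 0.8 rad).
4. the fourth lid from the yellow end is folded over (below 0.8 rad) (value of joint lid3 below 0.8 rad).
5. the fifth lid from the yellow end is folded over (below 0.8 rad) (value of joint lid4 below 0.8 rad).
At the end, for the whole second after the job is handed in: all five lids are shut to within 0.06 rad (2 mm at the free edge) and the strip stands flat, at rest, within 20 mm of where it was (value of joint each of lid0, lid1, lid2, lid3, lid4 below 0.06 rad and distance of box_strip from where it was at the start of the episode below 0.02 m and angle between box_strip's own z axis and vertical below 0.03 rad and linear speed of box_strip below 0.01 m/s); the robot touches nothing.
It fails at once if the strip is lifted (more than 12 mm) or tipped (height (world z) of box_strip above 0.012 m or angle between box_strip's own z axis and vertical above 0.15 rad).
It fails at once if the strip is shoved more than 30 mm along the bench (distance of box_strip from where it was at the start of the episode above 0.03 m).
It fails at once if the fingers press the strip or its lids with more than 35 N (contact force between the fingers and box_strip above 35 N).
It fails at once if something that should be left alone is moved more than 15 mm (distance of any of parts_tray, tweezers, loupe, kapton_roll, solder_spool, side_cutters from where it was at the start of the episode above 0.015 m).
It also fails if it takes over 48 s, if anything falls off the work surface, if the arm or the gripper's body presses on something with over 40 N, if the wrist force passes 120 N, or if a joint passes its speed limit or range.

## Robot

A 6-joint arm with a two-finger parallel gripper is mounted at the origin on a cart in front of the work surface, level with it; the furniture and walls round the work are solid. World frame = base frame: x ahead of the robot, y to its left, z up, the work surface at z = 0. Lengths are in mm, angles in rad, forces in N, time in s.
With the tool pointing down it reaches from about 250 to 800 mm from the base axis. Payload 8.5 kg.
Tool frame: the origin (TCP) lies on the front face of the gripper's body, between the roots of the fingers; the fingertips stand 73 mm ahead of it and the grasp point (between the pads) lies 54 mm ahead of it; z points along the fingers, y is the line along which they close (so a half turn about z gives the same grasp; the last joint's range is limited). The gripper opens to 85 mm and grips with 20 to 120 N. Pads are 22 mm wide; open, the fingers measure 114 mm over their backs; the gripper's body (76 mm by 85 mm) begins 54 mm behind the grasp point. The pads swing forward as they close: fully open they stand 13 mm farther back than shut.
Start: joints at [-1.193, 0.238, -0.013, 1.319, 0, 1.571], TCP at [193.645, -487.943, 303.876] pointing down, gripper open.
Joint ranges: [-2.66, 2.66], [-1.03, 1.9], [-1.14, 1.46], [-1.82, 2.27], [-1.45, 1.34], [-3.14, 3.14]. Speed limits (rad/s): [2.22, 2.22, 2.79, 3.14, 3.14, 3.14].

## Interface

Orientations are given as a unit quaternion [w, x, y, z].
In Python, from station import env, optics, finish_job gives the robot as it stands. The module is installed in compiled form; this text tells all that it offers. Calls block until the motion is done:
- env.move_pose(position, orientation): joint-space move of the TCP to a pose.
- env.move_straight(position, rate=150, frame=None, force_limit=None): straight line of the TCP; frame=None keeps the orientation; rate is the mean speed in mm/s. With force_limit (N) it stops when the force on the tool has changed by that much, and returns True; else False.
- env.set_joints(angles): joint-space move.
- env.open_jaws() and env.gripper_close(): open the fingers fully, or close them until they stop; the grip force is fixed at half the most.
- env.sleep(seconds).
- env.inverse_kinematics(position, orientation): joint angles nearest the present ones, or None.
- env.observe(): the state.
- optics.camera(name): name is "side" or "top" or "wrist"; returns the picture (420x560x3 uint8, blue, green, red); there is no depth.
- optics.camera_model(name): a dict with "camera_matrix" (3x3 intrinsics, pixels), "xyz" and "rotation" of the camera in the world. Camera axes: x right, y down, z forward; pixel columns grow to the right and rows downward; lengths in mm; the calibration is good to about 2 mm. A picture is of the moment at which its call begins: read the wrist's pose just before it. camera_model takes no time and is no camera call; for the wrist camera it gives the pose at the moment of the call.
A pose or a line that the arm cannot do raises env.IKError and nothing moves.
- finish_job(): hands the job in; it is judged then, once.
The state is a dict: "clock": time; "qpos": joint angles; "joint_velocities": joint speeds; "joint_torque": joint torques, N m; "eef_pos": TCP position; "ee_rot": TCP orientation; "ft_force": force on the tool from outside, world axes, zero at the start; "wrist_torque": the same for the moment, N m; "gripper_width": finger opening in mm; "gripper_force": force on a finger pad.
Only numpy, scipy, OpenCV 4.12 (cv2) and the standard library are available. Lean on these libraries where they do the work, as an engineer would, in place of code of your own. Each camera call takes 0.05 s, during which the arm holds its last target. There are 200 camera calls.

## Working session

There is one attempt and no reset: what is moved stays moved. The work goes in short steps, each a Python script; the robot and the scene stay as the last script left them, time stands still between calls to the robot, and variables do not carry over. Pictures are saved under pics/ and viewed, at most 10 in all, crops included, and the job is handed in when it is done.

```bash
mkdir -p pics
python3 - <<'E'
from station import env, optics
import cv2, numpy as np
for n in ("top","side"):
    cv2.imwrite(f"pics/{n}0.png", optics.camera(n))
    m=optics.camera_model(n); print(n, m)
o=env.observe(); print(o["clock"],o["eef_pos"],o["ee_rot"],o["gripper_width"],o["ft_force"])
E
```

```text
top {'camera_matrix': array([[382.20795483,   0.        , 281.76779318],
       [  0.        , 382.20795483, 218.24204982],
       [  0.        ,   0.        ,   1.        ]]), 'xyz': array([ 325.85384746, -127.18071524, 1055.07207264]), 'rotation': array([-0.08900597,  0.7381843 , -0.66378123,  0.08097133])}
side {'camera_matrix': array([[494.03472818,   0.        , 283.29202477],
       [  0.        , 494.03472818, 210.70751932],
       [  0.        ,   0.        ,   1.        ]]), 'xyz': array([   99.50655609, -1173.80052474,   746.5468003 ]), 'rotation': array([-0.47660657,  0.85582623, -0.17334   ,  0.1017884 ])}
0.1 [ 193.54092086 -487.72158875  303.3284444 ] [-6.43825644e-04  9.82210559e-01  1.87781753e-01 -1.30198671e-04] 85.26166711530776 [-0.31554854 -0.21045014 -0.41796172]
```

View pics/top0.png

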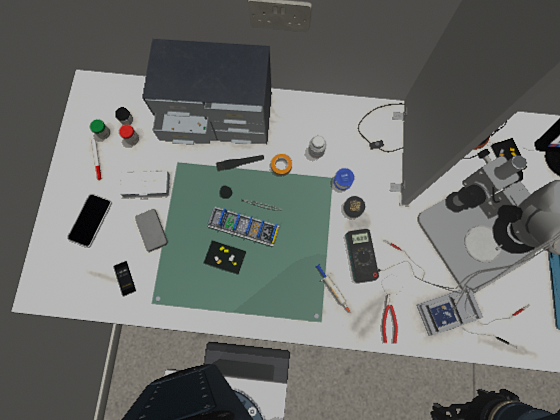

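View pics/side0.png

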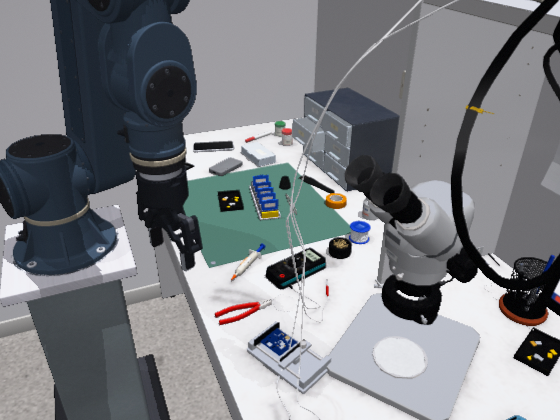

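The strip lies near top px (243,226), yellow end on the right at about (274,234), with the tray below it, tweezers above and the loupe at (226,192). Next I measure it.

```bash
cat > h.py <<'E'
import numpy as np, cv2
from scipy.spatial.transform import Rotation as R
def ray(m,px):
    d=np.linalg.inv(m["camera_matrix"])@np.array([px[0],px[1],1.]); w,x,y,z=m["rotation"]
    return m["xyz"], R.from_quat([x,y,z,w]).apply(d)
def plane(m,px,z):
    c,d=ray(m,px); return c+d*(z-c[2])/d[2]
def proj(m,p):
    w,x,y,z=m["rotation"]; q=m["camera_matrix"]@R.from_quat([x,y,z,w]).inv().apply(np.asarray(p,float)-m["xyz"]); return q[:2]/q[2]
E
python3 - <<'E'
from station import optics
from h import *
t=cv2.imread("pics/top0.png"); s=cv2.imread("pics/side0.png")
a=cv2.resize(t[180:280,190:300],None,fx=5,fy=5,interpolation=cv2.INTER_CUBIC)
b=cv2.resize(s[165:230,215:300],None,fx=7,fy=7,interpolation=cv2.INTER_CUBIC)
cv2.imwrite("pics/a.png",a); cv2.imwrite("pics/b.png",b)
for n,im,(x0,x1,y0,y1) in(("top",t,(190,300,180,280)),("side",s,(215,300,165,230))):
    m=optics.camera_model(n); h=cv2.cvtColor(im,cv2.COLOR_BGR2HSV)
    for c,lo,hi in(("yel",(20,110,90),(35,255,255)),("blue",(105,120,60),(128,255,255))):
        k=np.zeros(h.shape[:2],np.uint8); k[y0:y1,x0:x1]=cv2.inRange(h,lo,hi)[y0:y1,x0:x1]
        N,_,st,ce=cv2.connectedComponentsWithStats(k)
        for i in range(1,N):
            if st[i,4]>=5: print(n,c,st[i],ce[i].round(1),plane(m,ce[i],30).round(0))
E
```

```text
top yel [272 227   7  16  33] [274.9 235. ] [528. -88.  30.]
top yel [220 246   9   7  28] [223.8 249.1] [475.  45.  30.]
top yel [217 259   5   5  16] [218.7 261.3] [440.  54.  30.]
top yel [232 262   5   3  11] [234.3 263.1] [440.  12.  30.]
top blue [218 208   9  19  50] [221.5 217. ] [563.  64.  30.]
top blue [233 213   7  17  31] [236.3 220.4] [558.  22.  30.]
top blue [246 217   6  17  34] [248.4 224.3] [550. -13.  30.]
top blue [258 220   6  17  39] [260.2 228.1] [543. -46.  30.]
top blue [270 224   7  18  39] [273.1 231.9] [536. -83.  30.]
side yel [234 196   5   6  18] [235.9 198.3] [464.   6.  30.]
side yel [222 198   4   2   6] [223.2 198.7] [429.  18.  30.]
side yel [227 206   3   2   6] [228.  206.5] [429. -29.  30.]
side yel [261 210  18   8 105] [269.6 213.8] [ 522. -109.   30.]
side blue [253 175  25  36 469] [264.8 192.3] [553.   7.  30.]
```

View pics/a.png

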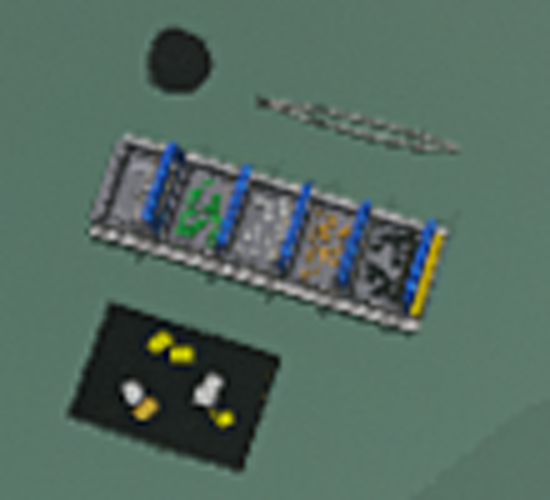

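View pics/b.png

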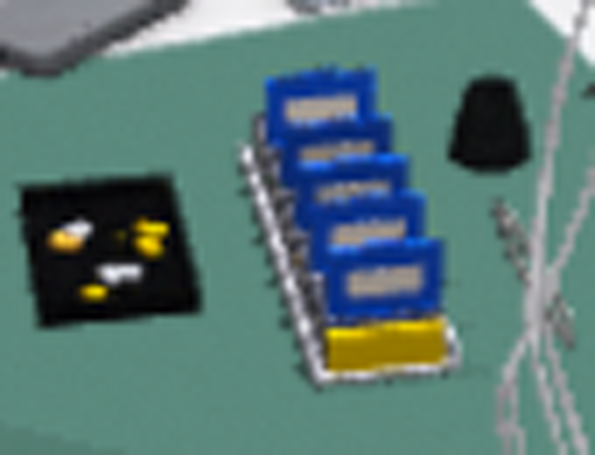

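The crops show all five lids standing about upright. The strip corners in crop a are near (125,137), (95,235), (415,330) and (447,232). I cast those and check them against the given size and the side view.

Run:
```python
from station import optics
from h import *
m=optics.camera_model("top"); s=optics.camera_model("side")
C=np.array([(125,137),(95,235),(415,330),(447,232)])/5+[190-.4,180-.4]
for z in(0,15,30):
    P=np.array([plane(m,c,z) for c in C]); print(z,np.linalg.norm(np.roll(P,-1,0)-P,axis=1).round(0),P.mean(0).round(1))
P=np.array([plane(m,c,12) for c in C]); u=(P[0]+P[1]-P[2]-P[3])[:2]; u/=np.linalg.norm(u); o=P.mean(0)[:2]
print("o",o,"u",u,np.degrees(np.arctan2(u[1],u[0])))
B=np.array([(221.5,217),(236.3,220.4),(248.4,224.3),(260.2,228.1),(273.1,231.9)])
x=np.array([u[1],-u[0]])
for b in B:
    d=plane(m,b,46)[:2]-o; print("lid",(d@x).round(1),(d@u).round(1))
d=plane(m,(274.9,235),28)[:2]-o; print("yel",d@x,d@u)
# side crop: project strip points
for X,Y,Z in((-30,-96,0),(30,-96,0),(0,-92,28),(-23.5,-88.8,63),(23.5,55.2,63)):
    w=np.r_[o+X*x+Y*u,Z]; print((X,Y,Z),"side crop",((proj(s,w)-[215,165])*7).round(0))
```

```text
0 [ 59. 189.  59. 193.] [549.7   3.9   0. ]
15 [ 58. 186.  58. 190.] [546.5   2.   15. ]
30 [ 58. 184.  57. 187.] [5.433e+02 2.000e-01 3.000e+01]
o [547.12517103   2.39535506] u [0.18522501 0.98269614] 79.32574892143522
lid 0.7 59.8
lid 3.3 18.3
lid 2.5 -16.5
lid 1.6 -50.3
lid 1.7 -86.7
yel -1.7232453885797199 -92.50172118254956
(-30, -96, 0) side crop [310. 389.]
(30, -96, 0) side crop [457. 372.]
(0, -92, 28) side crop [382. 316.]
(-23.5, -88.8, 63) side crop [321. 242.]
(23.5, 55.2, 63) side crop [369.  64.]
```

```bash
cat >> h.py <<'E'
o=np.array([548,2.5]); u=np.array([.18523,.98270]); xa=np.array([u[1],-u[0]])
yaw=np.arctan2(u[1],u[0]); Q=[0,np.cos(yaw/2),np.sin(yaw/2),0]   # tool x along the row, z down
def tcp(Y,ztip,X=0): return np.r_[o+u*Y+xa*X, ztip+73]
E
python3 - <<'E'
from station import env, optics
from h import *
env.gripper_close()
env.move_pose(tcp(-140,110),Q)
env.move_straight(tcp(-140,48),rate=120)
a=env.observe(); print(a["clock"],a["eef_pos"],a["gripper_width"],a["ft_force"])
f0=a["ft_force"]
print(env.move_straight(tcp(-75,48),rate=60,force_limit=8), env.observe()["ft_force"]-f0)
im=optics.camera("side"); cv2.imwrite("pics/c.png",cv2.resize(im[120:240,190:330],None,fx=5,fy=5,interpolation=cv2.INTER_CUBIC))
print(env.observe()["clock"],env.observe()["eef_pos"])
E
```

```text
3.3417 [ 522.29423411 -135.45648044  121.45272684] -0.049005655013574255 [ 0.09525761 -0.19098184 -0.37808028]
False [-0.37009873  0.16099805  0.17921324]
4.625 [534.07844559 -71.46702828 120.99899024]
```

View pics/c.png

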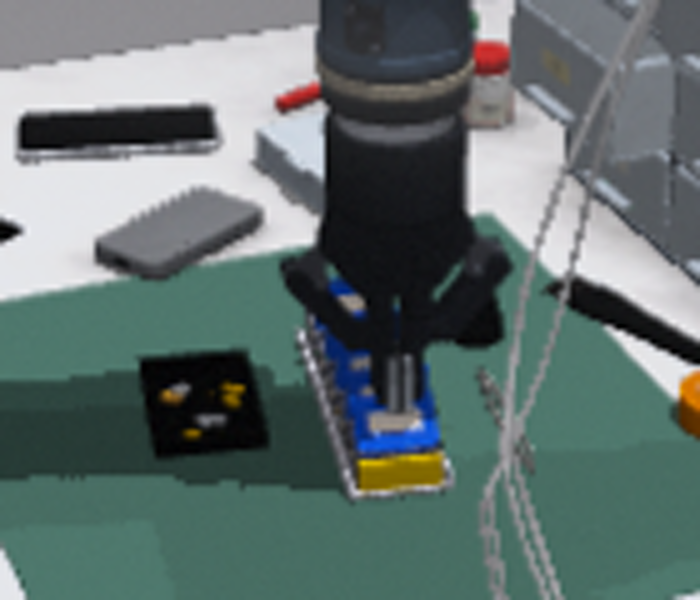

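Lid 0 is folding, with the fingers centred on it at px (400,400). I continue the sweep, then make lower passes.

Run:
```python
from station import env, optics
from h import *
def show(s,f0,r): 
    a=env.observe(); print(s,r,round(a["clock"],1),(a["ft_force"]-f0).round(1),((a["eef_pos"][:2]-o)@u).round(1),a["eef_pos"][2].round(1))
f0=env.observe()["ft_force"]
r=env.move_straight(tcp(88,48),rate=70,force_limit=8); show("hi",f0,r)
if not r:
    for z in (39,33.5):
        env.move_straight(tcp(88,75),rate=200)
        env.move_straight(tcp(-110,75),rate=200)
        env.move_straight(tcp(-110,z),rate=100); f0=env.observe()["ft_force"]
        r=env.move_straight(tcp(88,z),rate=80,force_limit=6); show(z,f0,r)
        if r: break
env.move_straight(tcp((env.observe()["eef_pos"][:2]-o)@u,110),rate=200)
im=optics.camera("side"); cv2.imwrite("pics/d.png",cv2.resize(im[120:240,190:330],None,fx=5,fy=5,interpolation=cv2.INTER_CUBIC))
```

```text
hi False 7.1 [0.4 0.9 1.2] 87.8 121.0
39 False 11.7 [-0.7 -1.1 -0.1] 87.8 112.0
33.5 False 16.3 [-1.   1.4  0.4] 87.8 106.5
```

View pics/d.png

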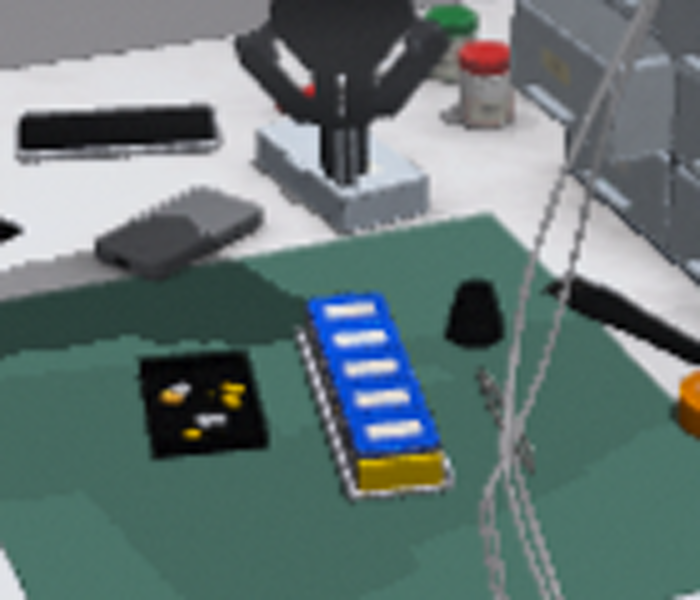

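The lids are all nearly level. Next I press each one down with a light force limit.

Run:
```python
from station import env, optics
from h import *
for Y in (-66,-30,6,42,78):
    env.move_straight(tcp(Y,38),rate=200); env.sleep(.15); f0=env.observe()["ft_force"]
    r=env.move_straight(tcp(Y,28),rate=20,force_limit=6)
    a=env.observe(); print(Y,r,round(a["clock"],1),(a["ft_force"]-f0).round(1),(a["eef_pos"][2]-73).round(2))
    env.move_straight(tcp(Y,38),rate=100)
env.move_straight(tcp(78,110),rate=200)
im=optics.camera("side"); cv2.imwrite("pics/e.png",cv2.resize(im[160:240,220:300],None,fx=7,fy=7,interpolation=cv2.INTER_CUBIC))
```

```text
-66 True 18.5 [-0.3  1.2  7.4] 29.95
-30 True 19.7 [-2.   0.1  7.8] 29.94
6 True 20.9 [-0.2 -1.3  7. ] 29.95
42 True 22.0 [ 0.5 -0.4  7.1] 29.97
78 True 23.2 [-0.3 -0.3  7.2] 29.95
```

View pics/e.png

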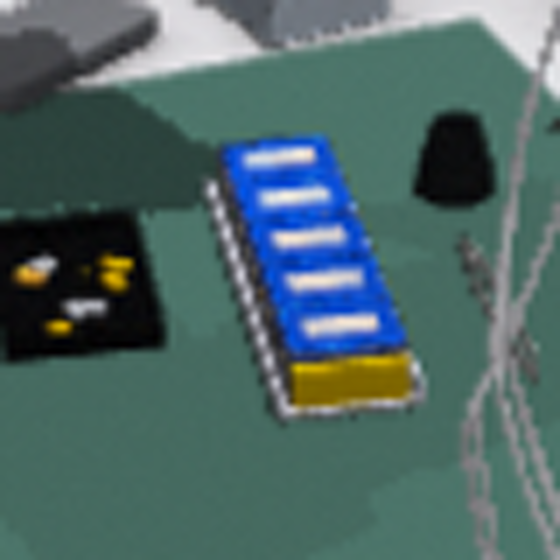

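All five presses stopped at the same height (29.95 mm, about 7 N), so the lids are level and shut. The strip and the tray, loupe and tweezers beside it look unmoved in the side view.

```bash
python3 -c "
from station import finish_job
print(finish_job())"
```

```text
the job is handed in; nothing more can be done
None
```

The five lids were folded in order from the yellow end and pressed level at about 7 N. The job was handed in at about 24 s; the hand-in returned no verdict.

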